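# Load and clamp the flask press

## Robot

A 6-joint arm with a two-finger parallel gripper is mounted at the origin on the work surface. World frame = base frame: x ahead of the robot, y to its left, z up, the work surface at z = 0. Lengths are in m, angles in rad, forces in N, time in s.
With the tool pointing down it reaches from about 0.325 to 0.85 m from the base axis. Payload 15.5 kg.
Tool frame: the origin (TCP) lies midway between the tips of the shut fingers; the grasp point (between the pads) lies 19 mm behind it; z points along the fingers, y is the line along which they close (so a half turn about z gives the same grasp; the last joint's range is limited). The gripper opens to 91 mm and grips with 3 to 60 N. Pads are 32 mm wide; open, the fingers measure 118 mm over their backs; the gripper's body (76 mm by 178 mm) begins 60 mm behind the grasp point.
Start: joints at [-1.28, 0.494, 1.345, -0, 1.302, -0.096], TCP at [0.235, -0.579, 0.214] pointing down, gripper open.
Joint ranges: [-2.91, 2.91], [-0.82, 2.16], [0.22, 2.67], [-1.22, 4.37], [0.12, 2.79], [-3.08, 3.08]. Speed limits (rad/s): [1.89, 1.89, 2.57, 3.01, 3.01, 3.01].

## Interface

Orientations are given as a unit quaternion [x, y, z, w].
In Python, from plant import env gives the robot as it stands. The module is installed in compiled form; this text tells all that it offers. Calls block until the motion is done:
- env.movep(position, orientation): joint-space move of the TCP to a pose.
- env.line_to(position, ori=None, velocity=0.15, force_limit=None): straight line of the TCP; ori=None keeps the orientation; velocity is the mean speed in m/s. With force_limit (N) it stops when the force on the tool has changed by that much, and returns True; else False.
- env.goto_joints(angles): joint-space move.
- env.command_gripper(opening, force=None): opening from 0.0 (shut) to 1.0 (fully open); force is the grip in N (None keeps the last); returns when the fingers have stopped.
- env.wait(seconds).
- env.solve_ik(position, orientation): joint angles nearest the present ones, or None.
- env.observe(): the state.
- env.snapshot(name): name is "side" or "top" or "wrist"; returns (picture, depth): 480x640x3 uint8, red, green, blue; 480x640 float32, m along the optical axis (not along the pixel's ray), 0 where there is no reading.
- env.camera_model(name): a dict with "intrinsics" (3x3 intrinsics, pixels), "k1" (the pictures are not rectified: a ray, as slopes to the right and down, at radius r is drawn at 1 + k1 r^2 times it, then the intrinsics apply), "R" (3x3) and "t" (3): a world point X has camera coordinates R X + t. Camera axes: x right, y down, z forward; pixel columns grow to the right and rows downward; lengths in m; the calibration is good to about 2 mm. A picture is of the moment at which its call begins: read the wrist's pose just before it. camera_model takes no time and is no camera call; for the wrist camera it gives the pose at the moment of the call.
A pose or a line that the arm cannot do raises env.MotionError and nothing moves.
- env.close_job(): hands the job in; it is judged then, once.
The state is a dict: "time_s": time; "joint_pos": joint angles; "dq": joint speeds; "joint_efforts": joint torques, N m; "ee_pos": TCP position; "eef_rot": TCP orientation; "ft_force": force on the tool from outside, world axes, zero at the start; "torque": the same for the moment, N m; "opening": opening from 0.0 (shut) to 1.0 (fully open); "grasp_force": force on a finger pad.
Only numpy, scipy, OpenCV 4.12 (cv2) and the standard library are available. Lean on these libraries where they do the work, as an engineer would, in place of code of your own. Each camera call takes 0.05 s, during which the arm holds its last target. There are 200 camera calls.

## Task

Stack all the aluminium flasks in one neat column on the marked field of the press carriage, which is pulled out, their finger recesses at the carriage's long sides, and put the steel pressure plate on top with its boss up. Then push the carriage fully home under the ram, turn its black handle a quarter turn clockwise to lock it, and crank the press clockwise until the foot is down on the boss and the crank becomes clearly heavier (a firm clamp of some 50 N, not forced); leave the jars and the cup alone.

Things in the scene. Friction and masses are not known exactly. Their poses are not given: they have to be found in the camera images.
- press: grey C-frame press fixed to the bench; place and yaw vary. Origin on the bench under the ram axis; z up, +y = the way the carriage pulls out, +x = towards its column. Base x +-75, y -100 to 380, 8 mm thick. Column x 72 to 112, y +-30. Overhanging head x -43 to 112, y +-40, z 205 to 245 mm: no loading from above while the carriage is home.
- carriage (a joint): carriage slide along press +y, m: 0 = fully home under the ram (stop), 0.16 = fully out (stop). Starts 0.145 to 0.16. Sliding friction 2 N. Steel deck 104 mm wide, 280 mm long, from 65 mm behind to 215 mm ahead (+y) of the centre of the loading field.
- deck (a point): centre of the loading field (a thin dark outline 98 x 94 mm, the flasks' own x along the press y) on the carriage's flat top, 18 mm above the bench; axes parallel to those of the press. With the carriage home it lies under the ram axis.
- lock (a joint): quarter-turn lock on the carriage, rad: 0 = open (black bar along press y), 1.571 = locked (bar along press x), clockwise from above. Starts 0 to 0.25; friction 0.2 N m, stays where left. Its tongue swings behind a keeper only if the carriage is home within about 3 mm, and then holds it there. It must be open to slide the carriage in or out.
- lock_grip (a point): on the lock's axis, 15 mm below the top of its handle bar (bar 64 long, 16 wide, 30 mm high, its top 59.5 mm above the bench); 195 mm ahead (press +y) of the centre of the loading field, on the carriage. Own y = along the bar.
- crank (a joint): crank, rad, grows clockwise from above; 24 mm of ram descent a turn; stops at -4.5; starts -2.5 to 0.8; stays where left. Free: 0.3 N m (4.6 N at the handle). The foot is sprung (18 N at touch, then 12 N per mm, 10 mm travel), so on the boss the handle load grows 2.7 N per rad: a 50 to 70 N clamp adds 3 to 4 N. Above 78 N it springs back on release; over 130 N is forced.
- crank_handle (a point): middle of the upright round handle of the crank (black sleeve 20 mm across, 52 mm tall, spins freely on its pin), 65 mm from the ram axis, 292 mm above the bench, top at 318 mm. The crank hub, 30 mm across, rises to 289 mm on the axis. With crank = 0 the handle lies on the press's -x side.
- foot_face (a point): centre of the underside of the foot (steel disc 36 mm across). 174 mm above the bench when crank = 0 and unloaded; lower by 24 mm per turn of the crank until it meets the boss.
- foot: the foot (disc 36 mm across, 10 mm thick) on the end of the ram; same origin as foot_face.
- flask1: moulding flask: flat H-shaped aluminium block, dark seam, two bolt heads and a plaster disc in its flat top. 92 (own x) x 88 (own y) x 26 mm; a finger recess 44 mm wide, 13 mm deep, full height, in the middle of both long-axis sides leaves 62 mm (own y) to grip. 0.25 to 0.5 kg. Origin: centre of underside, z up. All alike, 2 to 4 present, loose on the grey mat, yaw up to 0.2 rad.
- flask2: moulding flask: flat H-shaped aluminium block, dark seam, two bolt heads and a plaster disc in its flat top. 92 (own x) x 88 (own y) x 26 mm; a finger recess 44 mm wide, 13 mm deep, full height, in the middle of both long-axis sides leaves 62 mm (own y) to grip. 0.25 to 0.5 kg. Origin: centre of underside, z up. All alike, 2 to 4 present, loose on the grey mat, yaw up to 0.2 rad.
- flask3: moulding flask: flat H-shaped aluminium block, dark seam, two bolt heads and a plaster disc in its flat top. 92 (own x) x 88 (own y) x 26 mm; a finger recess 44 mm wide, 13 mm deep, full height, in the middle of both long-axis sides leaves 62 mm (own y) to grip. 0.25 to 0.5 kg. Origin: centre of underside, z up. All alike, 2 to 4 present, loose on the grey mat, yaw up to 0.2 rad.
- flask4: moulding flask: flat H-shaped aluminium block, dark seam, two bolt heads and a plaster disc in its flat top. 92 (own x) x 88 (own y) x 26 mm; a finger recess 44 mm wide, 13 mm deep, full height, in the middle of both long-axis sides leaves 62 mm (own y) to grip. 0.25 to 0.5 kg. Origin: centre of underside, z up. All alike, 2 to 4 present, loose on the grey mat, yaw up to 0.2 rad.
- plate: pressure plate: flat steel 90 (own x) x 80 (own y) x 10 mm with a round boss 34 mm across and 20 mm high on top (overall 30 mm), 0.4 kg. Origin: centre of its underside, z up. Starts loose on the grey mat.
- jar1: bystander: white jar with green cap, 38 mm across, 55 mm high, standing beyond the press; origin under its centre.
- jar2: bystander: another such jar.
- cup: bystander: black cup 72 mm across, 85 mm high; origin under its centre.
Mind the look-alikes: they are no part of the job. What is shaped like the flask3 but pink or red is not meant.

How it is judged:
By the outcome, as a careful person would: the job done as asked, in the order asked, and still so for the second after the job is handed in, with the robot touching nothing.
Of flask1, flask2, flask3, flask4 only 2 to 4 are there at a start; the rules pass over those that are not, and their reading is None.
At some moment in a run one of flask1, flask2, flask3, flask4 may be knocked a few centimetres aside while the robot is not near it.
Once in a run the grip may slacken for a moment while it holds something.
It also fails if it takes over 210 s, if anything falls off the work surface, if the arm or the gripper's body presses on something with over 40 N, if the wrist force passes 120 N, or if a joint passes its speed limit or range.

## Working session

There is one attempt and no reset: what is moved stays moved. The work goes in short steps, each a Python script; the robot and the scene stay as the last script left them, time stands still between calls to the robot, and variables do not carry over. Pictures are saved under pics/ and viewed, at most 14 in all, crops included, and the job is handed in when it is done.

```bash
ls; mkdir -p pics
python3 - <<'E'
from plant import env
import cv2,numpy as np
for n in("top","side"):
    im,d=env.snapshot(n);cv2.imwrite(f"pics/{n}0.png",im[...,::-1]);np.save(f"pics/{n}0.npy",d)
    m=env.camera_model(n);print(n,m)
o=env.observe();print(o)
E
```

```text
pics
top {'intrinsics': array([[612.80362409,   0.        , 313.27057225],
       [  0.        , 612.80362409, 228.65314136],
       [  0.        ,   0.        ,   1.        ]]), 'k1': -0.09133283974663507, 'R': array([[-0.02305206, -0.99972437,  0.00444918],
       [-0.99351802,  0.02241298, -0.11144323],
       [ 0.11131279, -0.00698934, -0.99376084]]), 't': array([0.13012141, 0.54012824, 1.9611372 ])}
side {'intrinsics': array([[621.20087702,   0.        , 318.01234587],
       [  0.        , 621.20087702, 231.75103016],
       [  0.        ,   0.        ,   1.        ]]), 'k1': 0.06652484290298284, 'R': array([[-0.96192146, -0.27331035, -0.00292371],
       [-0.19998604,  0.71106599, -0.67408512],
       [ 0.18631339, -0.64783224, -0.73864789]]), 't': array([0.56969662, 0.11659154, 2.15656193])}
{'time_s': 0.1, 'joint_pos': array([-1.28050096e+00,  4.94121766e-01,  1.34605267e+00, -1.17613747e-05,
        1.30244881e+00, -9.55071978e-02]), 'dq': array([ 0.0009481 ,  0.00023925, -0.00291892,  0.00129504,  0.0010913 ,
       -0.00056854]), 'joint_efforts': array([ 1.85063385e-03, -8.80246496e+01, -3.82543409e+01,  7.10397726e-02,
        4.82727599e-02, -5.59920204e-05]), 'ee_pos': array([ 0.23509338, -0.57875795,  0.21340301]), 'eef_rot': array([ 9.81451740e-01,  1.91708676e-01, -5.57501579e-05, -5.12304041e-04]), 'ft_force': array([ 0.04346711, -0.1798832 ,  0.68324925]), 'torque': array([-0.02100018, -0.00416861, -0.01716667]), 'grasp_force': 0.0, 'opening': 1.0007308697152228}
```

View pics/top0.png

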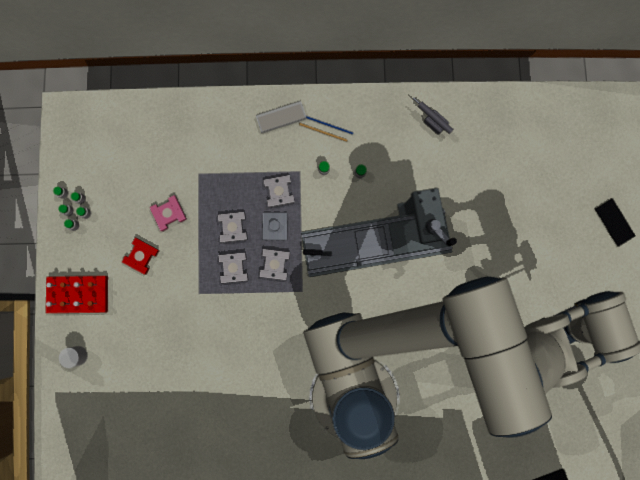

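View pics/side0.png

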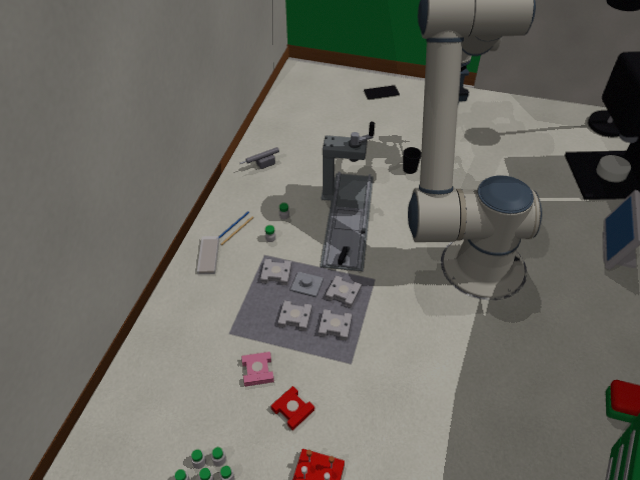

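Flask candidates in the top view are (278,190), (231,226), (232,267) and (275,264), all aluminium. The plate is at (275,225). Look-alikes to avoid are the pink one at (168,212) and the red one at (141,256). The press is at (430,220), with its carriage out to the left and the lock bar at (317,252). Next I'll get coarse positions and a close wrist view.

```bash
cat > h.py <<'E'
from plant import env
import cv2,numpy as np
from scipy.spatial.transform import Rotation as Rn
def ray(m,uv):
    uv=np.asarray(uv,float).reshape(-1,1,2)
    n=cv2.undistortPoints(uv,m["intrinsics"],np.array([m["k1"],0,0,0.]))[:,0]
    return np.c_[n,np.ones(len(n))]
def at_z(m,uv,z):
    d=ray(m,uv)@m["R"]; c=-m["R"].T@m["t"]
    return c+d*((z-c[2])/d[:,2])[:,None]
def cloud(m,dep):
    v,u=np.mgrid[:480,:640]
    r=ray(m,np.c_[u.ravel(),v.ravel()])
    return ((r*dep.reshape(-1,1)-m["t"])@m["R"]).reshape(480,640,3)
def proj(m,X):
    c=np.asarray(X,float).reshape(-1,3)@m["R"].T+m["t"]
    r=(c[:,:2]/c[:,2:]); r=r*(1+m["k1"]*(r**2).sum(1,keepdims=True))
    return r@m["intrinsics"][:2,:2].T+m["intrinsics"][:2,2]
def down(phi):  # tool down, tool y axis along world angle phi (mod pi)
    y=np.array([np.cos(phi),np.sin(phi),0]);z=np.array([0,0,-1.]);x=np.cross(y,z)
    return Rn.from_matrix(np.c_[x,y,z]).as_quat()
def snap(name,tag=None):
    m=env.camera_model(name);im,d=env.snapshot(name)
    if tag: cv2.imwrite(f"pics/{tag}.png",im[...,::-1]);np.savez(f"pics/{tag}.npz",d=d,im=im,**m)
    return m,im,d
E
python3 - <<'E'
from h import *
m=env.camera_model("top");D=np.load("pics/top0.npy")
P=cloud(m,D)
for n,u,v in [("f",278,190),("f",231,226),("f",232,267),("f",275,264),("plate",275,225),("lock",317,252),("head",430,200),("deckfar",380,240),("field",345,245)]:
    print(n,P[v,u].round(3))
q=env.observe()["eef_rot"];print(Rn.from_quat(q).as_matrix().round(2))
env.line_to([0.235,-0.579,0.50])
for phi in(np.pi/2,-np.pi/2,0,np.pi): print(phi,env.solve_ik([0.45,0.28,0.5],down(phi)))
mw=env.camera_model("wrist");print(-mw["R"].T@mw["t"]-env.observe()["ee_pos"],mw["R"].round(2),mw["intrinsics"][0,0])
E
```

```text
f [0.672 0.23  0.034]
f [0.557 0.385 0.031]
f [0.425 0.384 0.02 ]
f [0.43  0.243 0.042]
plate [0.558 0.242 0.029]
lock [0.464 0.108 0.062]
head [ 0.596 -0.224  0.244]
deckfar [ 0.502 -0.099  0.019]
field [0.489 0.015 0.013]
[[ 0.93  0.38 -0.  ]
 [ 0.38 -0.93  0.  ]
 [ 0.   -0.   -1.  ]]
1.5707963267948966 [ 4.43908123e-01  2.10595836e-01  1.03163469e+00 -4.44089210e-16
  1.89936212e+00 -1.12688820e+00]
-1.5707963267948966 [ 4.43908123e-01  2.10595836e-01  1.03163469e+00 -4.44089210e-16
  1.89936212e+00  2.01470445e+00]
0 [ 4.43908123e-01  2.10595836e-01  1.03163469e+00 -4.44089210e-16
  1.89936212e+00  4.43908123e-01]
3.141592653589793 [ 4.43908123e-01  2.10595836e-01  1.03163469e+00 -4.44089210e-16
  1.89936212e+00 -2.69768453e+00]
[0.07373972 0.03114783 0.17019794] [[ 0.38 -0.93  0.  ]
 [-0.89 -0.36  0.29]
 [-0.26 -0.11 -0.96]] 432.95833509542007
```

Run:
```python
from h import *
env.movep([0.54,0.22,0.42],down(0))
m,im,d=snap("wrist","w1")
P=cloud(m,d); print(env.observe()["time_s"])
for X in [(.672,.23,.026),(.557,.385,.026),(.425,.384,.026),(.43,.243,.026),(.558,.242,.03)]: 
    u=proj(m,X)[0];print(u.round(),P[int(u[1])%480,int(u[0])%640].round(4))
```

```text
5.225
[430. 165.] [0.6712 0.2309 0.0249]
[342.  35.] [0.5567 0.3854 0.0268]
[232.  37.] [0.4243 0.385  0.0252]
[243. 155.] [0.4291 0.2443 0.027 ]
[342. 156.] [0.5577 0.2429 0.0295]
```

View pics/w1.png

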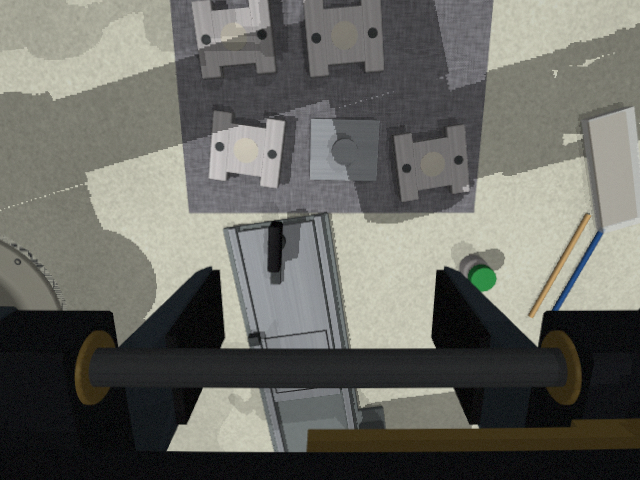

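In the wrist view (right = +x, up = +y) there are four aluminium flasks near (232,37), (343,35), (247,148) and (432,162), with recesses at ±y. The plate is at (344,150) and the lock bar at (274,247). The field's outline starts near (290,340). I'll take a deck view and a mat view and fit the poses.

```bash
cat >> h.py <<'E'
RES=0.0005
def ortho(P,zlo,zhi,c,half):
    p=P.reshape(-1,3); k=(p[:,2]>zlo)&(p[:,2]<zhi)&(np.abs(p[:,:2]-c)<half).all(1)
    n=int(2*half/RES)+1; g=np.zeros((n,n),np.uint8)
    ij=((p[k,:2]-c+half)/RES).astype(int); g[ij[:,1],ij[:,0]]=255   # col=x,row=y
    return cv2.morphologyEx(g,cv2.MORPH_CLOSE,np.ones((9,9),np.uint8)),p[k]
def blob(P,zlo,zhi,c,half=0.075):
    c=np.asarray(c[:2],float); g,p=ortho(P,zlo,zhi,c,half)
    n,lab,st,cen=cv2.connectedComponentsWithStats(g)
    if n<2: return None
    i=1+np.argmax(st[1:,4]); ys,xs=np.nonzero(lab==i)
    r=cv2.minAreaRect(np.c_[xs,ys].astype(np.float32))
    a=np.deg2rad(r[2])%(np.pi/2)
    return dict(rect=np.array(r[0])*RES+c-half,cen=cen[i]*RES+c-half,size=np.array(r[1])*RES,a=a,area=st[i,4]*RES**2,z=np.median(p[:,2]),mask=lab==i,c=c,half=half)
def flask(P,c,z=0.026):
    b=blob(P,z-.006,z+.006,c)
    if b is None: return None
    # H template: choose yaw about which IoU is best
    n=b["mask"].shape[0]; xs=(np.arange(n)*RES)-b["half"]+b["c"][0]; ys=(np.arange(n)*RES)-b["half"]+b["c"][1]
    X,Y=np.meshgrid(xs,ys)
    def iou(q):
        u=(X-q[0])*np.cos(q[2])+(Y-q[1])*np.sin(q[2]); v=-(X-q[0])*np.sin(q[2])+(Y-q[1])*np.cos(q[2])
        t=(abs(u)<.046)&(abs(v)<.044)&~((abs(u)<.022)&(abs(v)>.031))
        return -(t&b["mask"]).sum()/(t|b["mask"]).sum()
    from scipy.optimize import minimize
    best=None
    for a in (b["a"],b["a"]-np.pi/2):
        x0=np.array([*b["rect"],a])
        r=minimize(iou,x0,method="Nelder-Mead",options=dict(initial_simplex=x0+np.array([[0,0,0],[.004,0,0],[0,.004,0],[0,0,.06]]),xatol=1e-4,fatol=1e-4))
        if best is None or r.fun<best.fun: best=r
    return best.x,-best.fun,b
E
python3 - <<'E'
from h import *
env.movep([0.55,0.30,0.42],down(0)); env.wait(.2)
m,im,d=snap("wrist","w2"); P=cloud(m,d)
for X in [(.672,.23),(.557,.385),(.425,.384),(.43,.243)]:
    q,s,b=flask(P,X); print("flask",q.round(4),round(s,3),b["size"].round(3),b["z"].round(4))
b=blob(P,.004,.016,(.558,.242)); print("plate",b["rect"],b["cen"],b["size"],np.rad2deg(b["a"]),b["z"])
b=blob(P,.025,.036,(.558,.242),.04); print("boss",b["rect"],b["cen"],b["size"],b["z"])
env.movep([0.50,-0.14,0.42],down(0)); env.wait(.2)
m,im,d=snap("wrist","w3");P=cloud(m,d)
b=blob(P,.054,.066,(.464,.108),.06); print("lock",b["rect"],b["cen"],b["size"],np.rad2deg(b["a"]),b["z"])
print(env.observe()["time_s"])
E
```

```text
flask [0.6744 0.2309 0.1616] 0.978 [0.093 0.089] 0.0259
flask [0.5586 0.3852 0.0813] 0.979 [0.093 0.088] 0.0255
flask [0.4262 0.3839 0.0808] 0.967 [0.093 0.088] 0.0253
flask [ 0.4333  0.2489 -0.1459] 0.976 [0.088 0.093] 0.0256
plate [0.56094513 0.24682377] [0.56060751 0.24766108] [0.08041151 0.08961906] 88.76802062988283 0.009686082352975564
boss [0.56  0.247] [0.5603465  0.24699195] [0.033 0.032] 0.029510169128565605Traceback (most recent call last):
  File "<stdin>", line 10, in <module>
TypeError: 'NoneType' object is not subscriptable
```

View pics/w3.png

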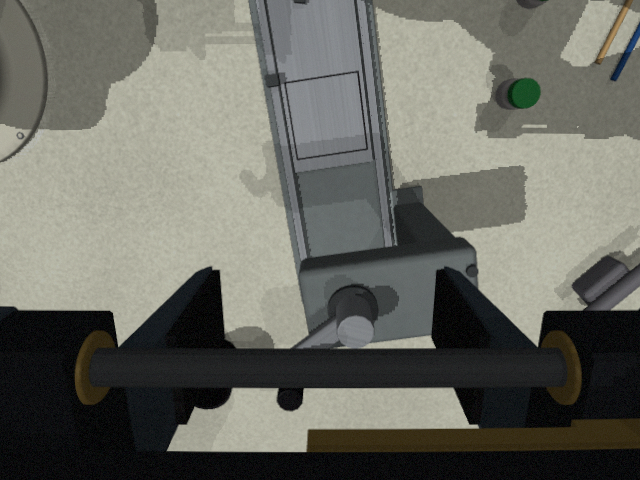

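The field outline's corners are at (286,85), (359,72), (368,151) and (298,159). The crank hub is at (355,330) and the black handle at (290,398), towards -x/-y.

Run:
```python
from h import *
Z=np.load("pics/w3.npz");m={k:Z[k] for k in("intrinsics","R","t")};m["k1"]=float(Z["k1"])
im=Z["im"];P=cloud(m,Z["d"])
g=cv2.cvtColor(im,cv2.COLOR_RGB2GRAY)
c=np.array([(286,85),(359,72),(368,151),(298,159)],float)
# refine: fit dark line along each side
L=[]
for i in range(4):
    a,b=c[i],c[(i+1)%4];t=(b-a)/np.linalg.norm(b-a);n=np.array([-t[1],t[0]]);pts=[]
    for s in np.linspace(.12,.88,40):
        q=a+(b-a)*s; off=np.arange(-5,5.01,.25); xy=(q+off[:,None]*n).astype(np.float32)
        v=cv2.remap(g,xy[:,0].copy(),xy[:,1].copy(),cv2.INTER_LINEAR).ravel().astype(float)
        w=np.clip(np.median(v)-10-v,0,None)
        if w.sum()>5: pts.append(q+n*(w*off).sum()/w.sum())
    W=at_z(m,pts,.018)[:,:2]; vx,vy,x,y=cv2.fitLine(W.astype(np.float32),cv2.DIST_HUBER,0,.01,.01).ravel()
    L.append((np.array([x,y]),np.array([vx,vy])));print(i,len(pts),np.rad2deg(np.arctan2(vy,vx)))
def X(l,k): 
    s=np.linalg.solve(np.c_[l[1],-k[1]],k[0]-l[0]);return l[0]+s[0]*l[1]
C=np.array([X(L[i-1],L[i]) for i in range(4)]);print(C.round(4),C.mean(0),np.linalg.norm(C-np.roll(C,-1,0),axis=1))
print(P[110:130,320:335].reshape(-1,3).mean(0))
u=proj(m,[.5,.0,.018]);
for zl,zh,cc,h in((.283,.295,(.52,-.19),.05),(.31,.324,(.47,-.25),.06),(.238,.25,(.56,-.17),.13)):
    b=blob(P,zl,zh,cc,h); print(None if b is None else (b["rect"],b["cen"],b["size"],np.rad2deg(b["a"]),b["z"]))
print(P[330,355],P[398,290])
Z=np.load("pics/w1.npz");m={k:Z[k] for k in("intrinsics","R","t")};m["k1"]=float(Z["k1"]);P=cloud(m,Z["d"])
b=blob(P,.054,.066,(.464,.108),.06); print("lock",b["rect"],b["cen"],b["size"],np.rad2deg(b["a"]),b["z"])
```

```text
0 40 8.378749
1 40 -81.58083
2 40 8.38925
3 40 -81.77103
[[ 0.4451 -0.027 ]
 [ 0.5397 -0.0131]
 [ 0.5538 -0.1082]
 [ 0.4589 -0.1222]] [ 0.49935007 -0.06760952] [0.09561705 0.09614164 0.09593625 0.09615954]
[ 0.49837183 -0.0719332   0.02012834]
(array([ 0.52025, -0.2255 ]), array([ 0.52027602, -0.22518941]), array([0.029 , 0.0285]), np.float64(0.0), np.float64(0.2883500959295303))
(array([ 0.46986499, -0.265945  ]), array([ 0.46976493, -0.26602363]), array([0.01958686, 0.01937473]), np.float64(81.8698959350586), np.float64(0.3172435776487164))
(array([ 0.55428683, -0.21954339]), array([ 0.54855727, -0.21141928]), array([0.15573152, 0.07889142]), np.float64(8.32564926147461), np.float64(0.24445307173026432))
[ 0.52021872 -0.22296249  0.28917822] [ 0.47098775 -0.26379775  0.31784144]
lock [0.46847047 0.12479223] [0.46879956 0.1251892 ] [0.06435008 0.01654625] 86.3086166381836 0.05884587812533314
```

```bash
cat >> h.py <<'E'
def field(m,im,c0,yaw,z=.018):
    g=cv2.cvtColor(im,cv2.COLOR_RGB2GRAY)
    ux=np.array([np.cos(yaw),np.sin(yaw)]);uy=np.array([-ux[1],ux[0]]);c0=np.asarray(c0[:2])
    res={}
    for nm,n,t,h,l in(("x+",ux,uy,.047,.049),("x-",-ux,uy,.047,.049),("y+",uy,ux,.049,.047),("y-",-uy,ux,.049,.047)):
        pts=[]
        for s in np.linspace(-.8,.8,40):
            off=np.arange(-.006,.00601,.00025); W=c0+n*h+t*s*l+off[:,None]*n
            xy=proj(m,np.c_[W,np.full(len(W),z)]).astype(np.float32)
            v=cv2.remap(g,xy[:,0].copy(),xy[:,1].copy(),cv2.INTER_LINEAR).ravel().astype(float)
            w=np.clip(np.median(v)-10-v,0,None)
            if w.sum()>5: pts.append((s*l,(w*off).sum()/w.sum()))
        pts=np.array(pts); 
        if len(pts)>10: 
            k=np.abs(pts[:,1]-np.median(pts[:,1]))<.002; f=np.polyfit(pts[k,0],pts[k,1],1); res[nm]=(f[1].round(5),f[0].round(4),int(k.sum()))
        else: res[nm]=None
    return res
E
python3 - <<'E'
from h import *
Z=np.load("pics/w3.npz");m={k:Z[k] for k in("intrinsics","R","t")};m["k1"]=float(Z["k1"])
print(field(m,Z["im"],(.4993,-.0676),.1464))
env.line_to([.5,-.14,.45]);env.movep([.49,0.03,.38],down(np.pi)); env.wait(.2)
m,im,d=snap("wrist","w4");P=cloud(m,d)
print(field(m,im,(.4993,-.0676),.1464))
b=blob(P,.054,.066,(.4685,.125),.06); print(b and ("lock",b["rect"],b["cen"],b["size"],np.rad2deg(b["a"]),b["z"]))
print(env.observe()["time_s"], env.observe()["joint_pos"].round(2))
E
```

```text
{'x+': (np.float64(0.00155), np.float64(-0.0029), 40), 'x-': (np.float64(0.00089), np.float64(-0.0003), 40), 'y+': (np.float64(-0.00094), np.float64(0.0001), 40), 'y-': (np.float64(-0.00091), np.float64(-0.0003), 40)}
{'x+': (np.float64(0.00185), np.float64(-0.003), 40), 'x-': (np.float64(0.00082), np.float64(-0.0006), 40), 'y+': (np.float64(-0.00092), np.float64(0.0005), 40), 'y-': (np.float64(-0.00102), np.float64(-0.0001), 40)}
('lock', array([0.46904456, 0.12494067]), array([0.46909204, 0.12478493]), array([0.06388331, 0.01628872]), np.float64(86.3086166381836), np.float64(0.058732971654116506))
11.4 [-0.06  0.17  1.39 -0.    1.59  3.08]
```

View pics/w4.png

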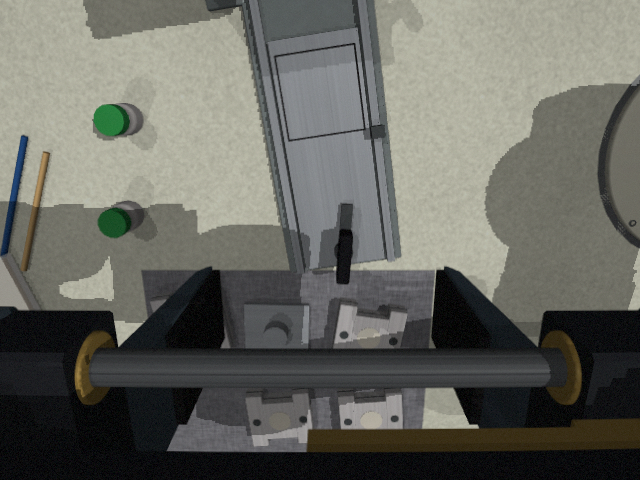

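```bash
python3 - <<'E'
from h import *
c=np.array([.4998,-.0675]);yaw=.1464;ux=np.array([np.cos(yaw),np.sin(yaw)]);uy=np.array([-ux[1],ux[0]])
for w in("w3","w4"):
    Z=np.load(f"pics/{w}.npz");m={k:Z[k] for k in("intrinsics","R","t")};m["k1"]=float(Z["k1"]);P=cloud(m,Z["d"]).reshape(-1,3)
    g=cv2.cvtColor(Z["im"],cv2.COLOR_RGB2GRAY).ravel()
    u=(P[:,:2]-c)@ux;v=(P[:,:2]-c)@uy
    k=(abs(v-.02)<.02)&(abs(u)<.09)
    for s in np.arange(-.084,.085,.002):
        if abs(s)<.036: continue
        kk=k&(abs(u-s)<.001)
        print(f"{s*1000:.0f}:{np.median(P[kk,2])*1000:.1f}/{np.median(g[kk]):.0f}",end=" ")
    print()
# image-only: plaster disc centre vs depth flask centre in w2
Z=np.load("pics/w2.npz");m={k:Z[k] for k in("intrinsics","R","t")};m["k1"]=float(Z["k1"])
hsv=cv2.cvtColor(Z["im"],cv2.COLOR_RGB2HSV)
for q in [(.6744,.2309),(.5586,.3852),(.4262,.3839),(.4333,.2489),(.56,.247)]:
    u=proj(m,[*q,.026])[0]; print(u.round(1),end=" ")
    cv2.circle(Z["im"],tuple(int(i) for i in u),2,(255,0,0),-1)
im=Z["im"][20:260,120:520].copy();
E
python3 - <<'E'
import sys;sys.path.insert(0,".")
from h import *
Z=np.load("pics/w2.npz");m={k:Z[k] for k in("intrinsics","R","t")};m["k1"]=float(Z["k1"]);im=Z["im"].copy()
for q in [(.6744,.2309,.1616),(.5586,.3852,.0813),(.4262,.3839,.0808),(.4333,.2489,-.1459)]:
    R=np.array([[np.cos(q[2]),-np.sin(q[2])],[np.sin(q[2]),np.cos(q[2])]])
    sh=np.array([(46,44),(22,44),(22,31),(-22,31),(-22,44),(-46,44),(-46,-44),(-22,-44),(-22,-31),(22,-31),(22,-44),(46,-44)])/1000
    W=sh@R.T+q[:2]; p=proj(m,np.c_[W,np.full(12,.026)])
    cv2.polylines(im,[np.round(p*16).astype(int)],True,(255,0,0),1,cv2.LINE_AA,4)
cv2.imwrite("pics/ov2.png",cv2.resize(im[30:280,140:520],None,fx=2,fy=2)[...,::-1])
E
```

```text
-84:-0.5/176 -82:-0.8/173 -80:-0.6/171 -78:0.6/140 -76:7.4/102 -74:7.5/102 -72:7.3/103 -70:7.1/97 -68:13.9/96 -66:16.5/124 -64:16.2/132 -62:16.4/132 -60:16.6/133 -58:15.3/91 -56:7.4/53 -54:17.2/122 -52:17.3/141 -50:17.5/122 -48:18.1/66 -46:18.0/128 -44:17.8/139 -42:18.2/140 -40:18.0/141 -38:18.0/140 36:18.0/139 38:18.0/136 40:17.9/135 42:17.8/133 44:18.0/36 46:17.5/133 48:17.6/135 50:16.6/74 52:8.1/49 54:16.4/131 56:16.3/133 58:16.4/132 60:16.6/134 62:16.1/130 64:7.7/68 66:7.5/70 68:7.5/105 70:7.5/108 72:6.8/85 74:-0.4/109 76:-0.5/117 78:-0.5/173 80:-0.5/176 82:-0.6/178 84:-0.3/177 
-84:-0.9/176 -82:-0.8/174 -80:-0.8/171 -78:-0.4/131 -76:7.0/101 -74:7.5/102 -72:7.0/103 -70:7.5/97 -68:7.7/85 -66:16.4/129 -64:16.3/131 -62:16.2/130 -60:16.5/131 -58:15.6/96 -56:7.2/54 -54:17.2/139 -52:17.3/143 -50:17.4/139 -48:17.9/40 -46:18.2/139 -44:18.1/140 -42:18.0/141 -40:18.3/141 -38:18.3/139 36:17.9/139 38:18.3/136 40:18.1/134 42:18.3/121 44:18.0/60 46:17.6/135 48:17.3/135 50:17.3/107 52:7.7/51 54:15.6/126 56:16.6/132 58:16.6/132 60:16.6/133 62:16.3/118 64:7.9/67 66:7.9/70 68:7.6/88 70:7.6/106 72:7.2/93 74:-0.1/103 76:-0.5/136 78:-0.4/175 80:-0.5/177 82:-0.6/179 84:-0.7/178 
[420.4 223.4] [335.1 104.2] [229.3 105.6] [241.1 210.7] [335.8 211.9]
```

View pics/ov2.png

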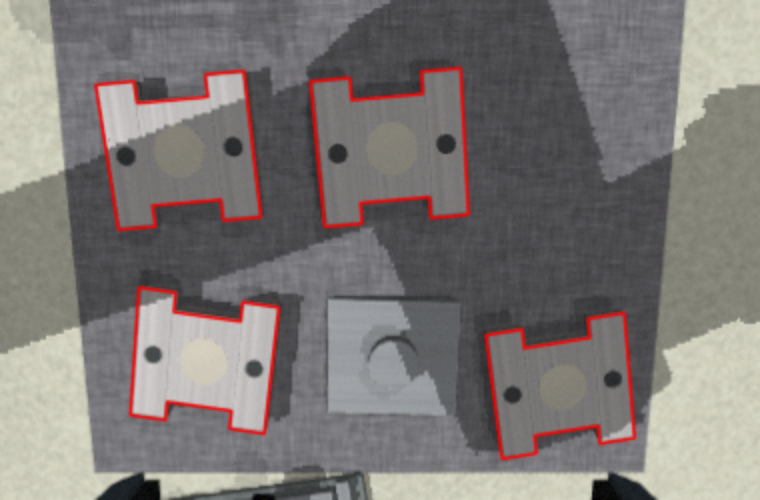

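The overlay fits all four flasks. The deck profile puts the carriage's centreline 2 mm to the -x side, which agrees with the lock and hub. Now I'll pick the first flask.

```bash
cat >> h.py <<'E'
YAW=.1462; UX=np.array([np.cos(YAW),np.sin(YAW)]);UY=np.array([-UX[1],UX[0]])
C=np.array([.4978,-.0679])
def st(tag):
    o=env.observe();print(tag,"t%.1f"%o["time_s"],"p",o["ee_pos"].round(4),"op %.3f gf %.1f"%(o["opening"],o["grasp_force"]),"F",o["ft_force"].round(1));return o
def look(tag=None):
    env.movep([.55,.27,.38],down(0)); env.wait(.15)
    m,im,d=snap("wrist",tag); return cloud(m,d)
def pick(q,top=.2):
    ph=q[2]+np.pi/2
    env.command_gripper(.82)
    env.movep([q[0],q[1],.09],down(ph))
    env.line_to([q[0],q[1],.0045],velocity=.08)
    env.command_gripper(.6,force=40); st("closed")
    env.line_to([q[0],q[1],top],velocity=.2); return st("lifted")
def place(k,c,dphi=0,off=.0045):
    z=.018+.026*k+off
    env.line_to([*c,max(.2,z+.04)],down(YAW+dphi),velocity=.22)
    env.line_to([*c,z+.010],velocity=.12); o=st("over"); 
    if o["opening"]<.6: raise SystemExit("lost")
    hit=env.line_to([*c,z-.003],velocity=.02,force_limit=6); print("hit",hit); st("down")
    env.command_gripper(.8); st("open")
    env.line_to([*c,z+.12],velocity=.2)
E
python3 - <<'E'
from h import *
env.line_to([.49,.03,.40])
P=look()
q,s,b=flask(P,(.6744,.2309)); print(q,s)
pick(q); place(0,C)
env.line_to([.50,-.06,.40],velocity=.25);env.line_to([.50,-.15,.42],down(0),velocity=.2);env.wait(.15)
m,im,d=snap("wrist","w5");P=cloud(m,d)
q,s,b=flask(P,C,.044); print("placed",q,s,"err press frame",(q[:2]-C)@UX,(q[:2]-C)@UY,q[2]-YAW); st("")
E
```

```text
[0.67441442 0.23093252 0.16015541] 0.9816418551388492
closed t18.0 p [0.6746 0.231  0.0049] op 0.678 gf 40.0 F [0.2 0.  4.7]
lifted t19.1 p [0.6737 0.2307 0.1986] op 0.677 gf 40.0 F [-0.8  0.1 -2.2]
over t22.4 p [ 0.4981 -0.068   0.033 ] op 0.677 gf 40.0 F [ 0.1  0.1 -2. ]
hit True
down t22.9 p [ 0.4978 -0.0679  0.0227] op 0.678 gf 40.0 F [-0.7 -0.2  5.7]
open t23.3 p [ 0.4975 -0.0678  0.0226] op 0.797 gf 0.0 F [-0.  -0.5 -0.1]
placed [ 0.49654244 -0.06921301 -1.42402008] 0.9803380846644223 err press frame -0.001435427335157594 -0.0011158026666936455 -1.5702200794132697
 t26.1 p [ 0.5    -0.1489  0.4198] op 0.800 gf 0.0 F [-0.9  0.2  0.4]
```

```bash
cat >> h.py <<'E'
def find(P):
    c=np.array([.53,.30]);g,_=ortho(P,.020,.032,c,.24)
    n,lab,s,cen=cv2.connectedComponentsWithStats(g); out=[]
    for i in range(1,n):
        a=s[i,4]*RES**2
        if .0055<a<.0085:
            q,sc,_=flask(P,cen[i]*RES+c-.24)
            if sc>.9: out.append(q)
    return out
E
python3 - <<'E'
from h import *
P=look()
for k in (1,2,3):
    if k>1: P=look()
    L=find(P); print([x.round(4).tolist() for x in L])
    if len(L)!=4-k: print("count!",len(L)); break
    q=max(L,key=lambda q:q[0]-q[1])
    pick(q); place(k,C)
st("end")
E
```

```text
[[0.4334, 0.2489, -0.1474], [0.4259, 0.3844, 0.0731], [0.5586, 0.3853, 0.0824]]
closed t30.9 p [0.4336 0.249  0.0048] op 0.678 gf 40.0 F [-0.5  1.2  7.1]
lifted t32.1 p [0.4328 0.2486 0.199 ] op 0.677 gf 40.0 F [-0.8  1.3 -4.1]
over t35.0 p [ 0.4982 -0.068   0.059 ] op 0.680 gf 40.0 F [-0.4  0.5 -3.8]
hit True
down t35.5 p [ 0.4979 -0.068   0.0485] op 0.677 gf 40.0 F [-0.7 -0.7  6.2]
open t35.9 p [ 0.4974 -0.0678  0.0483] op 0.798 gf 0.0 F [0.  0.3 0.8]
[[0.4262, 0.3842, 0.076], [0.5586, 0.3853, 0.0864]]
closed t41.6 p [0.5588 0.3854 0.005 ] op 0.675 gf 40.0 F [-1.  -0.4  5.9]
lifted t42.7 p [0.558  0.3849 0.1987] op 0.674 gf 40.0 F [-0.8  0.8 -3.6]
over t46.0 p [ 0.4982 -0.068   0.085 ] op 0.677 gf 40.0 F [-0.1 -0.1 -4.5]
hit True
down t46.5 p [ 0.4978 -0.0679  0.0747] op 0.681 gf 40.0 F [-0.  -0.3  6.2]
open t47.0 p [ 0.4973 -0.0678  0.0745] op 0.797 gf 0.0 F [ 0.3  0.6 -0.4]
[[0.4261, 0.3844, 0.0739]]
closed t52.5 p [0.4263 0.3845 0.0049] op 0.676 gf 40.0 F [-0.8 -0.5  6.2]
lifted t53.6 p [0.4255 0.3839 0.1989] op 0.676 gf 40.0 F [ 0.3  0.  -4.2]
over t56.7 p [ 0.4982 -0.0679  0.111 ] op 0.679 gf 40.0 F [ 0.7 -0.1 -3.4]
hit True
down t57.2 p [ 0.4979 -0.068   0.1006] op 0.679 gf 40.0 F [-0.4  0.   7.3]
open t57.6 p [ 0.4974 -0.0678  0.1003] op 0.799 gf 0.0 F [-0.4  0.1  0.1]
end t58.4 p [ 0.4973 -0.0678  0.2196] op 0.804 gf 0.0 F [ 0.2 -0.1 -1.2]
```

Run:
```python
from h import *
env.line_to([.50,-.06,.42],velocity=.25);env.line_to([.50,-.17,.42],down(0),velocity=.2);env.wait(.15)
m,im,d=snap("wrist","w6");Ps=cloud(m,d)
q,s,b=flask(Ps,C,.122); print("top",q,s,"err",(q[:2]-C)@UX,(q[:2]-C)@UY,q[2]-YAW+np.pi/2,b["z"])
P=look()
b=blob(P,.004,.016,(.5605,.247)); bo=blob(P,.025,.036,(.5603,.247),.04)
print("plate",b["rect"],b["size"],np.rad2deg(b["a"])); print("boss",bo["rect"],bo["size"]); st("")
```

```text
top [ 0.4964825  -0.06874534 -1.42753691] 0.9793928968211304 err -0.0014265924108043224 -0.0006443881492186718 -0.002940584211434505 0.12146278280809068
plate [0.56032387 0.24699226] [0.08059796 0.09034182] 88.30284118652344
boss [0.56055 0.247  ] [0.033  0.0315]
 t62.1 p [0.5503 0.2692 0.3802] op 0.801 gf 0.0 F [ 0.2 -0.6  0.3]
```

View pics/w6.png

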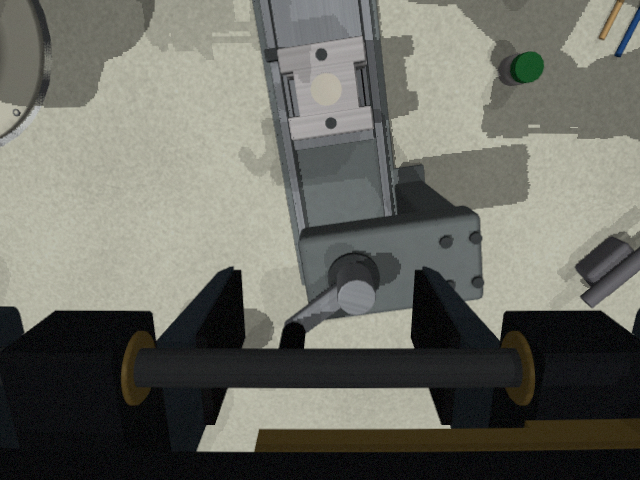

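The stack is neat: its top is at (325,90) and the recesses are on the carriage's long sides. Next is the plate, gripped by its boss.

Run:
```python
from h import *
q=np.array([.5604,.247,-.027]);off=.0125
env.command_gripper(.58)
env.movep([*q[:2],.09],down(q[2]+np.pi/2)); env.line_to([*q[:2],off],velocity=.08)
env.command_gripper(.3,force=40); st("closed")
env.line_to([*q[:2],.21],velocity=.2); st("lift")
z=.018+.104+off
env.line_to([*C,.21],down(YAW),velocity=.22)
env.line_to([*C,z+.010],velocity=.12); o=st("over")
if o["opening"]<.34: raise SystemExit("lost")
print(env.line_to([*C,z-.003],velocity=.02,force_limit=6)); st("down")
env.command_gripper(.55); env.line_to([*C,z+.10],velocity=.2)
env.line_to([.50,-.06,.42],velocity=.25);env.line_to([.50,-.17,.42],down(0),velocity=.2);env.wait(.15)
m,im,d=snap("wrist","w7");P=cloud(m,d)
b=blob(P,.126,.138,C); bo=blob(P,.146,.158,C,.04)
for x in(b,bo): print((x["rect"]-C)@UX,(x["rect"]-C)@UY,x["size"],np.rad2deg(x["a"]),x["z"])
q,s,b=flask(P,C,.122); 
bl=blob(P,.054,.066,(.469,.125),.06); print(bl and (bl["rect"],bl["size"],np.rad2deg(bl["a"])))
h=blob(P,.31,.324,(.47,-.266),.06);print(h and (h["rect"],h["size"]));hb=blob(P,.283,.295,(.5203,-.2255),.05);print(hb and (hb["rect"],hb["size"]));st("")
```

```text
closed t65.6 p [0.5606 0.2471 0.0128] op 0.365 gf 40.0 F [-0.4  0.8  5. ]
lift t66.7 p [0.5597 0.2468 0.2088] op 0.360 gf 40.0 F [-0.3 -1.1 -3. ]
over t69.0 p [ 0.4982 -0.0678  0.145 ] op 0.366 gf 40.0 F [-0.2  0.1 -3.4]
True
down t69.5 p [ 0.4979 -0.068   0.1347] op 0.362 gf 40.0 F [-0.6 -0.4  7.7]
-0.0014851960447574307 -0.0011269122112538283 [0.08060487 0.09048742] 8.32564926147461 0.13141184095264286
-0.0016107551655196583 -0.0009019900155300474 [0.03337875 0.03323171] 72.89727020263672 0.15135820499735342
None
None
(array([ 0.51995925, -0.22545034]), array([0.02946277, 0.02900759]))
 t72.5 p [ 0.5001 -0.169   0.4201] op 0.551 gf 0.0 F [ 0.7  0.3 -0.2]
```

Run:
```python
from h import *
L=np.array([.4689,.1248])
env.line_to([.50,-.06,.42],velocity=.3)
env.command_gripper(.5)
env.movep([*L,.12],down(-.0646)); env.line_to([*L,.027],velocity=.08)
env.command_gripper(.1,force=40); st("grip")
j=env.observe()["joint_pos"].copy(); j[5]-=.19; env.goto_joints(j); o=st("turned"); print(o["torque"])
p=env.observe()["ee_pos"][:2]; L=p
print(env.line_to([*(L-UY*.15),.027],down(YAW-.02),velocity=.06,force_limit=20)); st("slid")
print(env.line_to([*(L-UY*.166),.027],velocity=.015,force_limit=12)); o=st("home"); print("travel",(L-o["ee_pos"][:2])@UY,(o["ee_pos"][:2]-[.5202,-.2255])@UY,(o["ee_pos"][:2]-[.5202,-.2255])@UX)
```

```text
grip t76.5 p [0.4701 0.1249 0.0272] op 0.235 gf 40.0 F [ 5.2 -0.4 -1.3]
turned t76.8 p [0.4701 0.1249 0.0273] op 0.235 gf 40.0 F [ 1.5  0.  -0.9]
[ 0.05503185 -0.39408583  0.01151921]
False
slid t79.4 p [ 0.4921 -0.0241  0.0271] op 0.231 gf 40.0 F [1.9 0.8 5.1]
True
home t80.1 p [ 0.4934 -0.0327  0.0271] op 0.233 gf 40.0 F [0.3 6.2 7.2]
travel 0.15930830513213318 0.19468085222513312 0.0015657919262427253
```

Opening reads 21 mm where the 16 mm bar was expected, so the tips probably caught the pivot under the bar. I'll re-grip higher.

Run:
```python
from h import *
env.command_gripper(.4); p=env.observe()["ee_pos"]
env.line_to([p[0],p[1],.037],velocity=.05)
env.command_gripper(.1,force=40); o=st("regrip"); print(o["torque"])
```

```text
regrip t81.3 p [ 0.4934 -0.0325  0.0369] op 0.172 gf 40.0 F [ 0.2  0.9 -1.3]
[-0.00368862 -0.14811079 -0.10900839]
```

Run:
```python
from h import *
j=env.observe()["joint_pos"].copy();print(j.round(3))
for k in range(1,6):
    t=j.copy(); t[5]+=1.565*k/5; env.goto_joints(t); o=st(k); print(o["torque"].round(2))
    if np.linalg.norm(o["ft_force"])>40: break
```

```text
[-1.870e-01  5.780e-01  1.844e+00  1.000e-03  7.190e-01 -3.140e-01]
1 t81.8 p [ 0.4935 -0.0325  0.0369] op 0.173 gf 40.0 F [ 1.  -0.4  0.1]
[-0.06 -0.23 -0.23]
2 t82.2 p [ 0.4936 -0.0326  0.0369] op 0.173 gf 40.0 F [ 1.3 -0.8 -1.3]
[-0.22 -0.38 -0.23]
3 t82.6 p [ 0.4937 -0.0326  0.0369] op 0.173 gf 40.0 F [ 3.3 -1.4 -1.8]
[-0.38 -0.6  -0.16]
4 t83.0 p [ 0.4937 -0.0326  0.0369] op 0.170 gf 40.0 F [ 3.5 -1.1 -3.3]
[-0.33 -0.76 -0.17]
5 t83.4 p [ 0.4937 -0.0325  0.0369] op 0.173 gf 40.0 F [ 4.5 -0.9 -2.8]
[-0.32 -0.82  0.38]
```

Run:
```python
from h import *
env.command_gripper(.45); p=env.observe()["ee_pos"]
env.line_to([p[0],p[1],.30],velocity=.2); env.line_to([p[0],p[1],.43],down(YAW-.8),velocity=.2)
env.movep([.50,-.26,.43],down(0)); env.wait(.15)
m,im,d=snap("wrist","w8");P=cloud(m,d)
b=blob(P,.054,.066,(.4937,-.0326),.06); print(b and (b["rect"],b["size"],np.rad2deg(b["a"])))
h=blob(P,.31,.324,(.47,-.266),.06);print(h and (h["rect"],h["size"]));st("")
```

```text
None
(array([ 0.46975, -0.2665 ]), array([0.019 , 0.0195]))
 t87.6 p [ 0.5002 -0.2591  0.4301] op 0.449 gf 0.0 F [ 1.  -0.1  0. ]
```

View pics/w8.png

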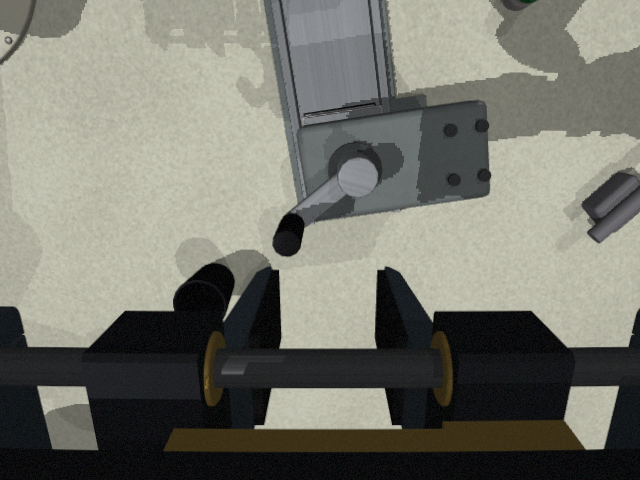

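The crank handle is at (287,240), the hub at (358,177), and the cup at (205,285) is well below the tool. The lock is out of view here, so I'll check it from a metre nearer in +y, then crank.

Run:
```python
from h import *
env.line_to([.50,-.15,.43],velocity=.25); env.wait(.15)
m,im,d=snap("wrist","w9");P=cloud(m,d)
b=blob(P,.052,.066,(.4937,-.0326),.06); print(b and (b["rect"],b["size"],np.rad2deg(b["a"])))
H=np.array([.5221,-.2255]); R=.065
a0=np.arctan2(-.2662+.2255,.46975-.5202); print("crank start",np.pi+YAW-(a0%(2*np.pi)))
p=H+R*np.array([np.cos(a0),np.sin(a0)]); print(p)
env.line_to([*p,.36],down(0),velocity=.2); env.line_to([*p,.279],velocity=.08,force_limit=10)
env.command_gripper(.1,force=25); o=st("grip")
```

```text
(array([ 0.49177975, -0.03217713]), array([0.06462109, 0.01656828]), np.float64(8.259438514709474))
crank start -0.5326368113802991
[ 0.47151027 -0.26631273]
grip t90.8 p [ 0.4717 -0.2664  0.2792] op 0.214 gf 25.0 F [0.6 0.7 3.1]
```

The lock bar lies along the press x axis, so it is locked. Cranking now.

```bash
cat > crank.py <<'E'
from h import *
H=np.array([.5221,-.2255]); R=.065
def pos(th): a=np.pi+YAW-th; return H+R*np.array([np.cos(a),np.sin(a)])
def tang(th): a=np.pi+YAW-th; return np.array([np.sin(a),-np.cos(a)])  # clockwise
def theta():
    e=env.observe()["ee_pos"][:2]-H; return (np.pi+YAW-np.arctan2(e[1],e[0]))%(2*np.pi), np.linalg.norm(e)
def turn(a,b,step,v=.06):
    out=[]
    for th in np.linspace(a,b,int(np.ceil((b-a)/step))+1)[1:]:
        env.line_to([*pos(th),.279],velocity=v)
        o=env.observe(); f=o["ft_force"]; u=np.array([np.cos(np.pi+YAW-th),np.sin(np.pi+YAW-th)])
        out.append((round(th,2),round(float(-f[:2]@tang(th)),1),round(float(f[:2]@u),1)))
        if np.linalg.norm(f[:2])>35: print("STOP");break
    print(out); print(theta()); st("")
E
python3 -c "
from crank import *
turn(-.533,5.5,.22)"
```

```text
[(np.float64(-0.32), -5.3, -0.1), (np.float64(-0.1), -4.2, 2.1), (np.float64(0.11), -3.5, 3.4), (np.float64(0.33), -3.0, 3.6), (np.float64(0.54), -3.4, 4.6), (np.float64(0.76), -2.8, 5.0), (np.float64(0.98), -2.6, 4.8), (np.float64(1.19), -2.9, 5.2), (np.float64(1.41), -2.6, 6.2), (np.float64(1.62), -3.1, 5.5), (np.float64(1.84), -3.4, 4.3), (np.float64(2.05), -2.6, 4.3), (np.float64(2.27), -3.2, 3.5), (np.float64(2.48), -3.2, 1.7), (np.float64(2.7), -3.5, 1.7), (np.float64(2.91), -3.4, -0.1), (np.float64(3.13), -3.7, -0.6), (np.float64(3.35), -2.9, -2.0), (np.float64(3.56), -2.9, -2.0), (np.float64(3.78), -4.0, -3.5), (np.float64(3.99), -3.3, -3.2), (np.float64(4.21), -2.9, -3.2), (np.float64(4.42), -3.8, -4.2), (np.float64(4.64), -3.7, -4.8), (np.float64(4.85), -3.5, -2.4), (np.float64(5.07), -4.5, -3.2), (np.float64(5.28), -4.6, -4.0), (np.float64(5.5), -2.9, -1.8)]
(np.float64(5.503543240056123), np.float64(0.06493965506938888))
 t101.6 p [ 0.4831 -0.2774  0.279 ] op 0.214 gf 25.0 F [-1.2  3.2  9.4]
```

```bash
python3 -c "
from crank import *
turn(5.5,6.5,.1,.04)"
```

```text
[(np.float64(5.6), -1.0, -3.2), (np.float64(5.7), -0.2, -2.6), (np.float64(5.8), 0.2, -1.9), (np.float64(5.9), 0.7, -1.5), (np.float64(6.0), 1.2, -0.6), (np.float64(6.1), 1.3, -1.5), (np.float64(6.2), 2.5, -1.0), (np.float64(6.3), 2.4, 0.5), (np.float64(6.4), 2.9, 0.5), (np.float64(6.5), 3.0, 1.0)]
(np.float64(0.21007600151150374), np.float64(0.06518556328118452))
 t104.7 p [ 0.457  -0.2213  0.2791] op 0.214 gf 25.0 F [-1.2 -2.9  7.8]
```

```bash
python3 -c "
from crank import *
turn(6.5,6.67,.09,.04)
env.command_gripper(.45); st('rel'); p=env.observe()['ee_pos']
env.line_to([p[0],p[1],.43],velocity=.15)
env.line_to([.50,-.26,.45],down(0),velocity=.2); env.wait(.15)
m,im,d=snap('wrist','w10');P=cloud(m,d)
h=blob(P,.31,.324,pos(6.67),.06);print(h['rect'],h['size']);
hb=blob(P,.283,.295,(.5203,-.2255),.05);print(hb['rect']);e=h['rect']-hb['rect'];print('theta',(np.pi+YAW-np.arctan2(e[1],e[0]))%(2*np.pi)+2*np.pi)
env.movep([.35,.35,.45],down(0))
snap('side','s2');snap('top','t2');st('')
im=cv2.imread('pics/s2.png');cv2.imwrite('pics/s2c.png',cv2.resize(im[100:280,280:440],None,fx=3.3,fy=3.3,interpolation=cv2.INTER_CUBIC))
"
```

```text
[(np.float64(6.58), 4.0, 1.5), (np.float64(6.67), 3.2, 0.6)]
(np.float64(0.37887262707790814), np.float64(0.06523172379855242))
 t105.2 p [ 0.4586 -0.2105  0.279 ] op 0.214 gf 25.0 F [-1.3 -2.9  8.9]
rel t105.8 p [ 0.4589 -0.21    0.2789] op 0.450 gf 0.0 F [ 0.1  0.4 -0.1]
[ 0.45702254 -0.21111052] [0.01923018 0.01945379]
[ 0.52005 -0.22575]
theta 6.6576100153988484
 t110.0 p [0.3505 0.3496 0.4499] op 0.452 gf 0.0 F [-0.2 -0.2 -0.4]
```

View pics/s2c.png

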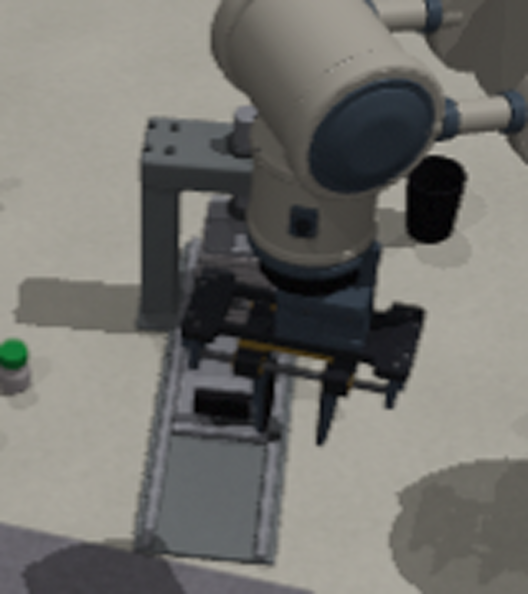

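The arm hides the press. I'll move it aside for one final check.

```bash
python3 -c "
from h import *
env.movep([0.05,.6,.45],down(0.8))
snap('side','s3');st('')
im=cv2.imread('pics/s3.png');cv2.imwrite('pics/s3c.png',cv2.resize(im[100:280,280:440],None,fx=3.3,fy=3.3,interpolation=cv2.INTER_CUBIC))
"
```

```text
t111.5 p [0.0512 0.5997 0.4501] op 0.451 gf 0.0 F [0.6 0.5 0.2]
```

View pics/s3c.png

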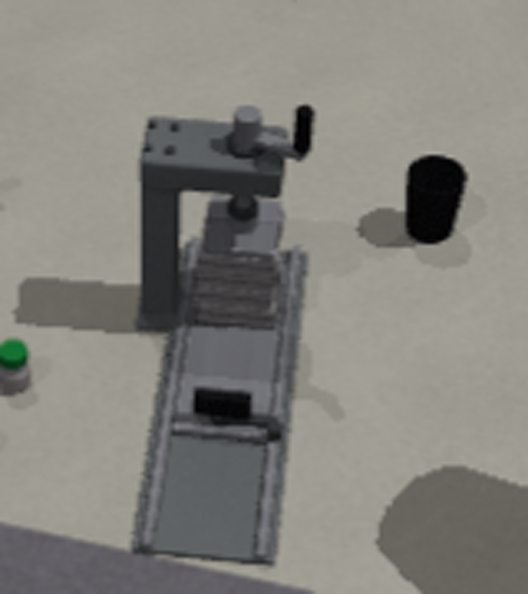

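The crop shows the stack neat under the head at (235,290) and the foot on the boss at (243,208). The lock bar lies across at (222,404), and the jars and cup are untouched. Handing in.

```bash
python3 -c "
from plant import env
print(env.close_job())"
```

```text
the job is handed in; nothing more can be done
None
```

The job is handed in: four flasks and the plate are stacked on the carriage, which is home and locked, and the press is clamped at about 59 N (worked out from the crank angle, not measured directly), finished at about 112 s with the jars and cup not touched.

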